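# Yo-yo back into the press-lid pencil box

## Task

Put the yo-yo back in the pine pencil box. The box's drop-in lid sits flush, so find by feel the end that gives, press that end right down so that the other end tips up, take the lid out and lay it flat and lengthways on the blue mat, then lay the yo-yo flat on the bottom of the box's empty half. Set both down rather than dropping them, and leave the other lost property where it is.

Things in the scene. Friction and masses are not known exactly. Their poses are not given: they have to be found in the camera images.
- pencil_box: Pale pine pencil box, fixed to the table, under a dark drop-in lid. Outside 234 (x) x 86 (y) x 62 high; origin at the centre of its underside, x along its length. Walls 10 thick, inside 214 x 66, floor 6 thick. One half of its length, +x or -x (it varies; hidden by the lid), holds a fixed pencil tray; the other half is empty.
- box_rim (a point): Middle of the box at rim height (z = 62). The tray fills one half at full width, from that end wall to 3 past the middle, its waxed rim 8 below the box rim: it carries the lid, and its edge near the middle is the fulcrum.
- box_floor (a point): Middle of the box at floor height (z = 6). The empty half is 104 long x 66 wide, centred 55 from this point along the box's x, to the one side or the other; lined with 2 mm of blue felt, so that a thing lying in it stands at z = 8.
- lid: Loose flat dark wood lid with a thin pale inlaid line, 210 (x) x 62 (y) x 8 thick, about 85 g, both ends alike. Origin at the centre of its underside, x along its length, z up through its top. It starts flush with the rim, 2 clear of the walls all round, so its edges cannot be gripped. Pressed near the end over the tray it is solid; over the empty half it gives at once (under 1 N) and rocks.
- lid_center (a point): Centre of the lid, halfway through its thickness. Pressed 80 from the middle on the giving end, straight down until it stops on the bottom (about 34 of finger travel), the lid slides a few mm to that end wall and stays leaning by itself, about 0.45 rad, the other end up about 40 above the rim. Pressed less far it falls shut again.
- yoyo: Steel yo-yo without a string, lying on one face: a disc 54 across, 36 high, with a deep groove round mid-height and a red spot on top, about 110 g. Origin at the centre of the face it lies on, z along its axle. Both halves have straight sides 54 across, from 8 to 12 and from 24 to 28 above the origin.
- yoyo_center (a point): Centre of the yo-yo, halfway up (18 above its origin).
- mat: Blue mat fixed to the table, 260 (x) x 120 (y) x 3 thick; origin at the centre of its underside, x along its length.
- watering_can: Bystander: green plastic toy watering can, about 190 long and 117 high, body 86 across; origin under the body, spout to +x.
- skittle: Bystander: pale wooden skittle with red bands, 48 across, 150 high, standing; origin at its foot.
- pencil_tin: Bystander: navy pencil case tin, 196 (x) x 72 (y) x 26 high; origin under its centre.
- lunch_box: Bystander: orange lunch box with a grey lid, 182 (x) x 119 (y) x 60 high; origin under its centre.
- drinks_bottle: Bystander: aluminium drinks bottle, 64 across, 190 high, standing; origin at its foot.
- enamel_mug: Bystander: white mug, 78 across, 78 high, handle to its +y; origin at its foot.
- toy_car: Bystander: yellow wooden toy car, 98 (x) x 57 (y) x 46 high; origin under its centre.
Not all that is in view belongs to the job. There is more than one size of the lid; the job needs the larger.

How it is judged:
By the outcome, as a careful person would: the job done as asked, in the order asked, and still so for the second after the job is handed in, with the robot touching nothing.
It also fails if it takes over 61 s, if anything falls off the work surface, if the arm or the gripper's body presses on something with over 40 N, if the wrist force passes 120 N, or if a joint passes its speed limit or range.

## Robot

A 6-joint arm with a two-finger parallel gripper is mounted at the origin on the work surface. World frame = base frame: x ahead of the robot, y to its left, z up, the work surface at z = 0. Lengths are in m, angles in rad, forces in N, time in s.
With the tool pointing down it reaches from about 0.25 to 0.725 m from the base axis. Payload 9.7 kg.
Tool frame: the origin (TCP) lies midway between the tips of the shut fingers; the grasp point (between the pads) lies 19 mm behind it (ctrl.grasp_offset is the distance from the TCP to the grasp point, in m); z points along the fingers, y is the line along which they close (so a half turn about z gives the same grasp; the last joint's range is limited). The gripper opens to 85 mm and grips with 20 to 120 N. Pads are 22 mm wide; open, the fingers measure 114 mm over their backs; the gripper's body (76 mm by 85 mm) begins 54 mm behind the grasp point. The pads swing forward as they close: fully open they stand 13 mm farther back than shut.
Start: joints at [1.177, 0.087, 0.176, 1.66, 0, 1.571], TCP at [0.211, 0.508, 0.231] pointing down, gripper open.
Joint ranges: [-3.13, 3.13], [-0.85, 1.81], [-1.15, 1.24], [-2.2, 2.28], [-1.44, 1.52], [-3.14, 3.14]. Speed limits (rad/s): [2.22, 2.22, 2.57, 3.14, 3.14, 3.14].

## Interface

Orientations are given as a 3x3 rotation matrix whose columns are the frame's x, y, z axes.
In Python, from station import ctrl, imaging, job gives the robot as it stands.
- The arm moves only by the tool send_rows, never from a script. Its argument "steps" is one flat list of numbers, 7 for each row, row after row: the shift along the tool's x, y, z as a fraction of full scale, then the turn, a rotation vector about the tool's x, y, z as a fraction of full scale, then the finger opening in mm, from 0 to 85.4. A call has 1 to 5 rows; each row shifts and turns the commanded pose from where the row before left it, along the tool's axes as they then stand; what a row does not reach is not made up. Full scale, the value 1, is 0.4 m for a shift and 2 rad for a turn. A row lasts 1/10 s, in which the tool goes at most 50 mm and 8.59 degrees, less where a joint would pass 70% of its speed; a pose out of reach is approached as far as the arm can. A call with a number of a shift or a turn outside -1 to 1 is refused whole. A call with a gripper value outside its range is refused whole. The fingers move at their own pace and stop on an object; "newtons" is the grip in N (left out, the last holds). Time passes only in rows, so rows that do not move let the fingers close. It gives the time, the measured TCP pose, the force, the opening and the grip force at its end, in the units of the state.
- ctrl.observe(): the state, without advancing time (a new reading comes with each control period).
- imaging.get_image(name): name is "side" or "top"; returns a dict with "image" (420x560x3 uint8, red, green, blue), "range_z" (420x560 float32, m along the optical axis (not along the pixel's ray), 0 where there is no reading), "fx", "fy", "cx", "cy" (pixels), "dist" ([k1, k2, p1, p2, k3] as OpenCV has them; the pictures are not rectified), "eye" and "orientation" of the camera in the world. Camera axes: x right, y up, looking along -z (the intrinsics and any distortion apply to the point x, -y, -z); pixel columns grow to the right and rows downward; lengths in m; the calibration is good to about 2 mm. A picture is of the moment at which its call begins.
- job.sign_off(): hands the job in; it is judged then, once.
The state is a dict: "clock": time; "joint_pos": joint angles; "dq": joint speeds; "tau": joint torques, N m; "eef_pos": TCP position; "tcp_rot": TCP orientation; "contact_force": force on the tool from outside, world axes, zero at the start; "torque": the same for the moment, N m; "grip_width": finger opening in m; "finger_force": force on a finger pad.
Only numpy, scipy, OpenCV 4.12 (cv2) and the standard library are available. Lean on these libraries where they do the work, as an engineer would, in place of code of your own. Each camera call takes 0.05 s, during which the arm holds its last target. There are 200 camera calls.

## Working session

There is one attempt and no reset: what is moved stays moved. The work goes in short steps, Python scripts to look and compute and a tool call to move; the robot and the scene stay as the last step left them, time stands still between calls to the robot, and variables do not carry over. Pictures are saved under pics/ and viewed, at most 10 in all, crops included, and the job is handed in when it is done.

Besides the shell and the picture viewer there is one more tool, called after ">>>" by a JSON object that holds its "fn" and its "kwargs". send_rows: Moves the arm, as the interface text tells. Its arguments: {"type":"object","properties":{"steps":{"type":"array","items":{"type":"number"}},"newtons":{"type":"number"}},"required":["steps"]}

```bash
mkdir -p pics; ls; cat > h.py <<'E'
import numpy as np, cv2, pickle
from station import ctrl, imaging, job
def shot(n,name):
    d=imaging.get_image(n); pickle.dump(d,open(f'{n}.pkl','wb'))
    cv2.imwrite(f'pics/{name}.png',d['image'][...,::-1]); return d
def load(n): return pickle.load(open(f'{n}.pkl','rb'))
def rays(d,uv):
    K=np.array([[d['fx'],0,d['cx']],[0,d['fy'],d['cy']],[0,0,1.]])
    p=cv2.undistortPoints(np.array(uv,float).reshape(-1,1,2),K,np.array(d['dist'],float)).reshape(-1,2)
    return np.c_[p[:,0],-p[:,1],-np.ones(len(p))]@np.array(d['orientation']).T
def atz(d,uv,z):
    r=rays(d,uv); e=np.array(d['eye']); return e+r*((z-e[2])/r[:,2])[:,None]
def depth(d,uv):
    r=rays(d,uv); z=np.array([d['range_z'][int(round(v)),int(round(u))] for u,v in uv]); return np.array(d['eye'])+r*z[:,None]
E
python3 - <<'E'
from h import *
for n in('top','side'):
    d=shot(n,n+'0'); print(n,d['eye'],np.round(d['orientation'],3),d['fx'],d['dist'])
print(ctrl.observe())
E
```

```text
pics
top [ 0.38044785 -0.04520523  1.43611603] [[-0.027  0.993 -0.112]
 [-1.    -0.028 -0.011]
 [-0.014  0.112  0.994]] 482.6092987750808 [-0.07946376  0.          0.          0.          0.        ]
side [ 0.2320994  -0.67326687  0.81992339] [[ 0.898  0.312 -0.309]
 [-0.439  0.656 -0.614]
 [ 0.011  0.687  0.726]] 419.8727629474632 [-0.0033135  0.         0.         0.         0.       ]
{'clock': 0.1, 'joint_pos': array([ 1.17699535e+00,  8.74432068e-02,  1.75223338e-01,  1.65982731e+00,
       -2.74588929e-06,  1.57079480e+00]), 'dq': array([-0.00044115,  0.00104349,  0.00256798,  0.00092592,  0.00235691,
        0.00031014]), 'tau': array([ 7.84783174e-05, -5.21562874e+01,  4.65653908e+01,  1.59644627e-02,
        8.24851654e-07, -2.12306652e-06]), 'eef_pos': array([0.21095537, 0.5077062 , 0.23063813]), 'tcp_rot': array([[-9.23457882e-01,  3.83699507e-01, -4.77419217e-04],
       [ 3.83699804e-01,  9.23457159e-01, -1.15616559e-03],
       [-2.74397188e-06, -1.25085588e-03, -9.99999218e-01]]), 'contact_force': array([ 0.70886776, -0.35742707,  0.4907271 ]), 'torque': array([-0.00794862,  0.03588244, -0.07252089]), 'finger_force': 0.0, 'grip_width': 0.08563137167020428}
```

View pics/top0.png

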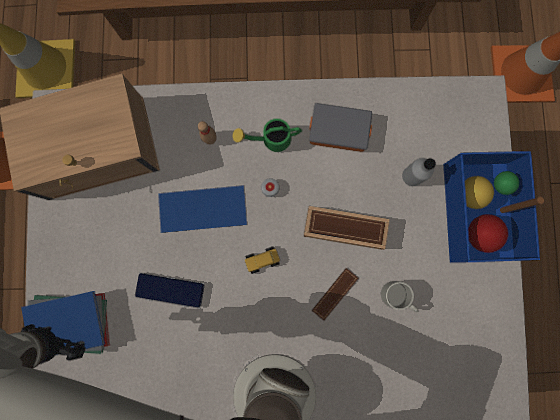

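View pics/side0.png

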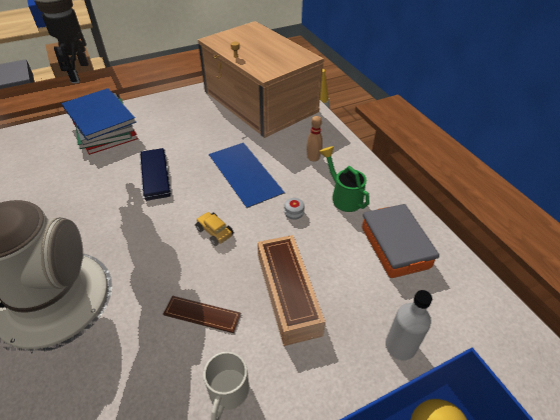

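Top view: the box with its flush lid is at about (347,227), the mat at (203,209) and the yo-yo at (270,187). The smaller decoy lid is at (335,293). I'll enlarge this for the corners.

```bash
python3 - <<'E'
from h import *
d=load('top'); c=d['image'][170:260,150:400][...,::-1]
a=cv2.resize(c[:,:130],None,fx=6,fy=6,interpolation=cv2.INTER_CUBIC)[:540]
b=cv2.resize(d['image'][200:255,295:395][...,::-1],None,fx=8,fy=8,interpolation=cv2.INTER_CUBIC)
cv2.imwrite('pics/a.png',np.clip(a*1.5,0,255).astype('u1'));cv2.imwrite('pics/b.png',np.clip(b*1.7,0,255).astype('u1'))
E
```

```text
(no output)
```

View pics/a.png

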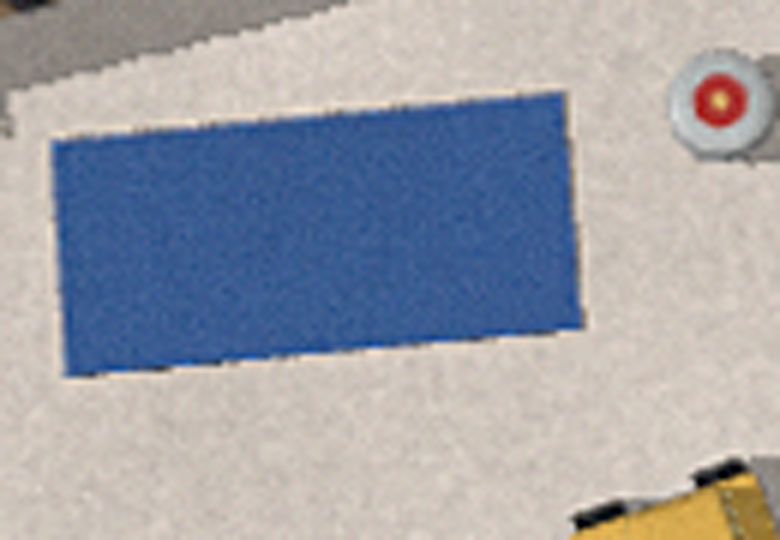

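View pics/b.png

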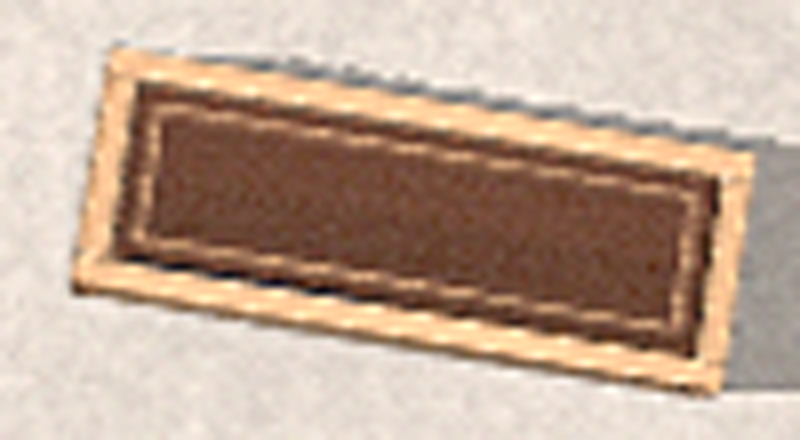

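In crop a the mat corners are (52,142), (566,93), (584,329), (66,377), and the yo-yo disc centre is (720,104). In crop b the box rim corners are (112,47), (755,155), (720,390), (75,283).

```bash
python3 - <<'E'
from h import *
d=load('top')
def cv(p,s,o): return [((x+.5)/s-.5+o[0],(y+.5)/s-.5+o[1]) for x,y in p]
def rep(n,P):
    e=[np.linalg.norm(P[(i+1)%4]-P[i])for i in range(4)]; v=(P[1]-P[0])+(P[2]-P[3])
    print(n,P.mean(0).round(4),np.round(e,4),'dir',np.arctan2(v[1],v[0]))
m=cv([(52,142),(566,93),(584,329),(66,377)],6,(150,170)); rep('mat',atz(d,m,.003))
b=cv([(112,47),(755,155),(720,390),(75,283)],8,(295,200)); rep('box',atz(d,b,.062))
y=cv([(719,100),(720,104)],6,(150,170)); print('yoyo',atz(d,y,.036),atz(d,y[1:],.028),depth(d,y))
print('depth', depth(d,[(347,227),(203,209)]))
l=cv([(140,85),(720,175),(697,355),(118,260)],8,(295,200)); rep('lid',atz(d,l,.062))
s=load('side')
# cross-check with side cam: box rim corners, yoyo top, mat corners
rep('box side',atz(s,[(259,241),(291,237),(323,322),(284,333)],.062)); print('yoyo side',atz(s,[(294.5,203.5)],.036))
rep('mat side',atz(s,[(209,154),(242,144),(283,190),(252,204)],.003))
E
```

```text
mat [0.5516 0.204  0.003 ] [0.261  0.1192 0.2605 0.1191] dir -1.5052058034910987
box [ 0.4807 -0.2184  0.062 ] [0.2333 0.0851 0.2324 0.0857] dir -1.7652871878952898
yoyo [[ 6.08452150e-01 -4.28031310e-04  3.60000000e-02]
 [ 6.06456734e-01 -8.69905145e-04  3.60000000e-02]] [[ 0.60774811 -0.00061658  0.028     ]] [[ 6.08318886e-01 -4.54202861e-04  3.68183452e-02]
 [ 6.05853645e-01 -9.88211005e-04  3.97361160e-02]]
depth [[ 0.48053633 -0.2201326   0.05881536]
 [ 0.55056616  0.20160131  0.00367116]]
lid [ 0.4806 -0.2195  0.062 ] [0.2098 0.065  0.2087 0.0633] dir -1.7581094011005223
box side [ 0.479 -0.223  0.062] [0.0757 0.2271 0.0813 0.2373] dir -0.21756828551706717
yoyo side [[ 0.60870071 -0.00355251  0.036     ]]
mat side [0.555  0.2029 0.003 ] [0.1102 0.2438 0.1012 0.2551] dir 0.0758171276090549
```

```bash
cat >> h.py <<'E'
from scipy.spatial.transform import Rotation as Ro
U=np.array([np.cos(-1.763),np.sin(-1.763),0]); C=np.array([.481,-.219,0])
def frame(ydir,zdir):
    z=np.array(zdir,float)/np.linalg.norm(zdir); y=np.array(ydir,float); y-=z*(y@z); y/=np.linalg.norm(y)
    return np.c_[np.cross(y,z),y,z]
def ang(a,tz=(0,0,-1)): return frame([np.cos(a),np.sin(a),0],tz)
def plan(P,Rt,n,grip,start=None):
    """rows from measured pose (or start) to P,Rt in n rows, rounded; prints per call of 5"""
    s=ctrl.observe(); p=np.array(s['eef_pos']); R=np.array(s['tcp_rot'])
    if start: p,R=np.array(start[0]),start[1]
    rows=[]
    for i in range(n):
        k=n-i; w=Ro.from_matrix(R.T@Rt).as_rotvec()/k; t=R.T@(np.array(P)-p)/k
        r=np.r_[np.round(t/.4,4),np.round(w/2,4)]; rows.append(list(map(float,r))+[grip])
        p=p+R@(r[:3]*.4); R=R@Ro.from_rotvec(r[3:]*2).as_matrix()
        if np.linalg.norm(t)>.05 or np.linalg.norm(w)>.15: print('TOO FAST',np.linalg.norm(t),np.linalg.norm(w))
    for i in range(0,n,5): print(*[','.join(f'{x:g}' for x in r) for r in rows[i:i+5]],sep=',\n',end='\n--\n')
    return p,R
E
python3 - <<'E'
from h import *
plan(C-.08*U+[0,0,.10],ang(-.192),15,0); print(ctrl.grasp_offset)
E
```

```text
-0.0854,-0.0815,0.0219,-0,0,0.0456,0,
-0.0924,-0.0734,0.0219,-0,0,0.0456,0,
-0.0987,-0.0646,0.0219,-0,0,0.0456,0,
-0.1042,-0.0554,0.0219,-0,0,0.0456,0,
-0.1088,-0.0457,0.0219,-0,0,0.0456,0
--
-0.1125,-0.0356,0.0219,-0,0.0001,0.0456,0,
-0.1153,-0.0252,0.0218,-0,0,0.0457,0,
-0.1171,-0.0145,0.0218,-0,0.0001,0.0456,0,
-0.118,-0.0038,0.0218,-0.0001,0.0001,0.0457,0,
-0.1178,0.007,0.0218,-0.0001,0,0.0456,0
--
-0.1167,0.0177,0.0218,-0,0,0.0457,0,
-0.1146,0.0282,0.0218,-0,0.0001,0.0456,0,
-0.1116,0.0386,0.0218,-0.0001,0.0001,0.0457,0,
-0.1076,0.0486,0.0218,-0.0001,0,0.0456,0,
-0.1027,0.0581,0.0217,-0,0.0001,0.0457,0
--
0.0187
```

>>> {"fn": "send_rows", "kwargs": {"steps": [-0.085, -0.082, 0.01, 0, 0, 0.046, 0, -0.092, -0.073, 0.01, 0, 0, 0.046, 0, -0.099, -0.065, 0.01, 0, 0, 0.046, 0, -0.104, -0.055, 0.01, 0, 0, 0.046, 0, -0.109, -0.046, 0.02, 0, 0, 0.046, 0], "newtons": 40}}

```text
clock: 0.6
eef_pos: [0.3058, 0.29, 0.2072]
tcp_rot: [[-0.655, 0.756, 0.0], [0.756, 0.655, 0.0], [-0.0, 0.001, -1.0]]
contact_force: [0.1, 1.0, -0.4]
grip_width: 0.0124
finger_force: 0.0
```

>>> {"fn": "send_rows", "kwargs": {"steps": [-0.112, -0.036, 0.02, 0, 0, 0.046, 0, -0.115, -0.025, 0.02, 0, 0, 0.046, 0, -0.117, -0.014, 0.02, 0, 0, 0.046, 0, -0.118, -0.004, 0.03, 0, 0, 0.046, 0, -0.118, 0.007, 0.03, 0, 0, 0.046, 0]}}

```text
clock: 1.1
eef_pos: [0.3996, 0.0734, 0.1589]
tcp_rot: [[-0.251, 0.968, 0.001], [0.968, 0.251, 0.0], [-0.0, 0.001, -1.0]]
contact_force: [1.5, 0.9, -0.9]
grip_width: 0.0001
finger_force: 0.0
```

```bash
python3 - <<'E'
from h import *
plan(C-.08*U+[0,0,.085],ang(-.192),5,0)
E
```

```text
-0.1157,0.02,0.037,0.0001,-0,0.0445,0,
-0.1134,0.0302,0.037,0,-0,0.0445,0,
-0.1103,0.0401,0.0369,0.0001,-0,0.0446,0,
-0.1063,0.0498,0.0369,0,-0,0.0445,0,
-0.1014,0.059,0.037,0.0001,-0.0001,0.0446,0
--
```

>>> {"fn": "send_rows", "kwargs": {"steps": [-0.116, 0.02, 0.037, 0, 0, 0.0445, 0, -0.113, 0.03, 0.037, 0, 0, 0.0445, 0, -0.11, 0.04, 0.037, 0, 0, 0.0445, 0, -0.106, 0.05, 0.037, 0, 0, 0.0445, 0, -0.101, 0.059, 0.037, 0, 0, 0.0445, 0]}}

```text
clock: 1.6
eef_pos: [0.497, -0.1398, 0.0844]
tcp_rot: [[0.191, 0.982, -0.0], [0.982, -0.191, 0.0], [0.0, -0.0, -1.0]]
contact_force: [-0.2, 1.0, 1.2]
grip_width: -0.0
finger_force: 0.0
```

>>> {"fn": "send_rows", "kwargs": {"steps": [0, 0, 0.02, 0, 0, 0, 0, 0, 0, 0.02, 0, 0, 0, 0, 0, 0, 0, 0, 0, 0, 0]}}

```text
clock: 1.9
eef_pos: [0.4958, -0.1369, 0.0681]
tcp_rot: [[0.186, 0.983, -0.002], [0.983, -0.186, 0.001], [0.0, -0.002, -1.0]]
contact_force: [-0.2, 0.5, -0.0]
grip_width: -0.0001
finger_force: 0.0
```

>>> {"fn": "send_rows", "kwargs": {"steps": [0, 0, 0.01, 0, 0, 0, 0, 0, 0, 0.005, 0, 0, 0, 0, 0, 0, 0.0025, 0, 0, 0, 0, 0, 0, 0, 0, 0, 0, 0]}}

```text
clock: 2.3
eef_pos: [0.4968, -0.1373, 0.0625]
tcp_rot: [[0.186, 0.983, 0.0], [0.983, -0.186, -0.0], [-0.0, 0.0, -1.0]]
contact_force: [-0.2, 0.4, -0.5]
grip_width: 0.0003
finger_force: 0.0
```

>>> {"fn": "send_rows", "kwargs": {"steps": [0, 0, 0.005, 0, 0, 0, 0, 0, 0, 0, 0, 0, 0, 0]}}

```text
clock: 2.5
eef_pos: [0.4967, -0.1377, 0.0602]
tcp_rot: [[0.187, 0.982, -0.0], [0.982, -0.187, -0.0], [-0.0, -0.0, -1.0]]
contact_force: [-0.5, 0.1, -0.1]
grip_width: 0.0004
finger_force: 0.0
```

>>> {"fn": "send_rows", "kwargs": {"steps": [0, 0, 0.005, 0, 0, 0, 0, 0, 0, 0, 0, 0, 0, 0]}}

```text
clock: 2.7
eef_pos: [0.4966, -0.1378, 0.058]
tcp_rot: [[0.187, 0.982, -0.0], [0.982, -0.187, 0.0], [0.0, -0.0, -1.0]]
contact_force: [-0.4, 0.3, -0.6]
grip_width: -0.0
finger_force: 0.0
```

This end (+y) gives, so I'm pressing it right down.

>>> {"fn": "send_rows", "kwargs": {"steps": [0, 0, 0.02, 0, 0, 0, 0, 0, 0, 0.02, 0, 0, 0, 0, 0, 0, 0.02, 0, 0, 0, 0, 0, 0, 0.01, 0, 0, 0, 0, 0, 0, 0, 0, 0, 0, 0]}}

```text
clock: 3.2
eef_pos: [0.4962, -0.1376, 0.0293]
tcp_rot: [[0.187, 0.982, -0.001], [0.982, -0.187, 0.0], [0.0, -0.002, -1.0]]
contact_force: [-0.5, 0.6, 0.1]
grip_width: -0.0
finger_force: 0.0
```

>>> {"fn": "send_rows", "kwargs": {"steps": [0, 0, 0.005, 0, 0, 0, 0, 0, 0, 0.005, 0, 0, 0, 0, 0, 0, 0, 0, 0, 0, 0]}}

```text
clock: 3.5
eef_pos: [0.4972, -0.1379, 0.0276]
tcp_rot: [[0.187, 0.982, 0.001], [0.982, -0.187, -0.0], [-0.0, 0.001, -1.0]]
contact_force: [-3.4, 0.9, 7.3]
grip_width: 0.0001
finger_force: 3.6
```

>>> {"fn": "send_rows", "kwargs": {"steps": [0, 0, 0.004, 0, 0, 0, 0, 0, 0, 0, 0, 0, 0, 0, 0, 0, -0.02, 0, 0, 0, 0, 0, 0, -0.05, 0, 0, 0, 0, 0, 0, -0.1, 0, 0, 0, 20]}}

```text
clock: 4.0
eef_pos: [0.4952, -0.1374, 0.0911]
tcp_rot: [[0.187, 0.982, -0.004], [0.982, -0.187, 0.001], [0.0, -0.005, -1.0]]
contact_force: [1.2, -0.4, -0.7]
grip_width: 0.0134
finger_force: 0.0
```

>>> {"fn": "send_rows", "kwargs": {"steps": [0, 0, -0.12, 0, 0, 0, 85, 0.12, 0, -0.12, 0, 0, 0, 85, 0.12, 0, 0, 0, 0, 0, 85, 0.12, 0, 0, 0, 0, 0, 85]}}

```text
clock: 4.4
eef_pos: [0.5222, -0.0077, 0.178]
tcp_rot: [[0.189, 0.982, 0.004], [0.982, -0.189, -0.0], [0.001, 0.003, -1.0]]
contact_force: [1.2, -0.2, -1.0]
grip_width: 0.072
finger_force: 0.0
```

```bash
python3 - <<'E'
from h import *
d=shot('side','side1'); s=d['image'][200:360,220:360][...,::-1]
t=shot('top','top1'); tt=t['image'][190:270,290:400][...,::-1]
a=cv2.resize(s,(525,600),interpolation=cv2.INTER_CUBIC); 
cv2.imwrite('pics/s1.png',np.clip(a*1.5,0,255).astype('u1'))
cv2.imwrite('pics/t1.png',np.clip(cv2.resize(tt,None,fx=7,fy=7,interpolation=cv2.INTER_CUBIC)*1.6,0,255).astype('u1'))
E
```

```text
(no output)
```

View pics/s1.png

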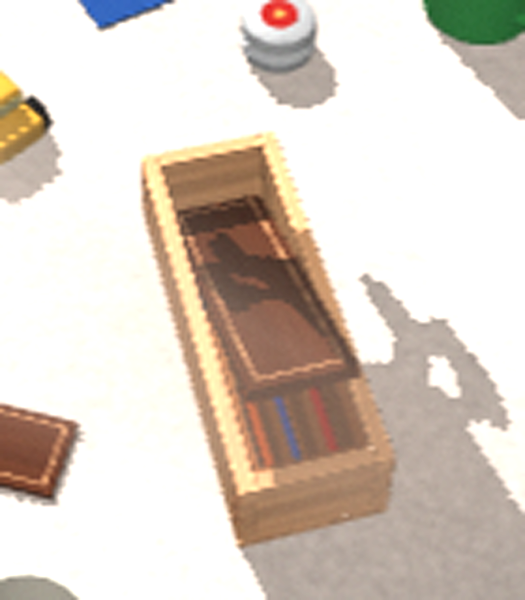

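View pics/t1.png

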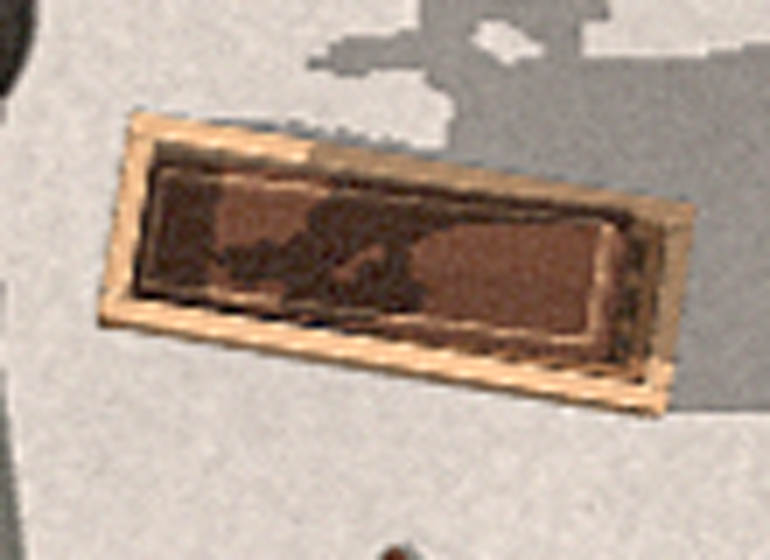

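The lid leans as intended: the −y end is up and the tray with pencils shows under it. In the top crop the raised end's corners are near (628,220) and (605,358). Next I'll fit the lid plane from the depth.

```bash
python3 - <<'E'
from h import *
V=np.array([-U[1],U[0],0])
for n in('top','side'):
    d=load(n); vv,uu=np.mgrid[0:420,0:560]; uv=np.c_[uu.ravel(),vv.ravel()]
    z=d['range_z'].ravel(); P=np.array(d['eye'])+rays(d,uv)*z[:,None]; Q=P-C; a=Q@U; b=Q@V
    m=(z>0)&(np.abs(b)<.024)&(a>-.07)&(a<.07)&(P[:,2]>.02)
    A=np.c_[a[m],b[m],np.ones(m.sum())]; w=np.ones(m.sum(),bool)
    for _ in range(4):
        k=np.linalg.lstsq(A[w],P[m,2][w],rcond=None)[0]; r=P[m,2]-A@k; w=np.abs(r)<.006
    print(n,m.sum(),w.sum(),'coef',k.round(4),'tilt',np.arctan(k[0]),'rms',r[w].std())
    M=(z>0)&(np.abs(b)<.028)&(np.abs(P[:,2]-(k[0]*a+k[1]*b+k[2]))<.005)
    print(' a range',np.percentile(a[M],[0,1,99,100]).round(4),'z max',P[M,2].max(),' b range at high end',np.percentile((Q@V)[(z>0)&(P[:,2]>.075)&(np.abs(a)<.1)&(np.abs(b)<.06)],[1,50,99]).round(4))
    if n=='top':
        nrm=np.array([0,0,1])-k[0]*U-k[1]*V
        for q in [(628,220),(605,358)]:
            r=rays(d,[((q[0]+.5)/7-.5+290,(q[1]+.5)/7-.5+190)])[0]; e=np.array(d['eye']); p0=C+[0,0,k[2]]
            X=e+r*((p0-e)@nrm)/(r@nrm); print(' corner',X.round(4),'a,b',((X-C)@U).round(4),((X-C)@V).round(4))
E
```

```text
top 869 842 coef [ 0.4858 -0.0008  0.0649] tilt 0.45224644881589926 rms 0.002679642359009066
 a range [-0.1526 -0.1439  0.0802  0.0829] z max 0.10763241119800848  b range at high end [-0.0305  0.0002  0.0307]
 corner [ 0.4913 -0.3046  0.1047] a,b 0.0821 0.0264
 corner [ 0.437  -0.293   0.1042] a,b 0.081 -0.029
side 927 835 coef [ 4.763e-01 -4.000e-04  6.340e-02] tilt 0.44452334410888006 rms 0.0008882898313946393
 a range [-0.1068 -0.1052  0.0861  0.0875] z max 0.10576025883181317  b range at high end [-0.0297  0.0003  0.0316]
```

```bash
cat >> h.py <<'E'
N=np.array([0,0,np.cos(.45)])-U*np.sin(.45)
def lidgrip(): 
    top=C+.055*U+[0,0,.0645+.48*.055]; return top-N*.0135, ang(-.192,-N)
E
python3 - <<'E'
from h import *
P,R=lidgrip(); print(P)
plan(P+N*.06,R,8,85)
E
```

```text
[ 0.46937207 -0.27875112  0.07874396]
-0.0792,-0.0005,0.0135,0.0002,-0.0282,0.0005,85,
-0.0783,-0.0004,0.018,0.0002,-0.0282,0.0005,85,
-0.0772,-0.0003,0.0224,0.0002,-0.0282,0.0005,85,
-0.0758,-0.0003,0.0267,0.0002,-0.0282,0.0006,85,
-0.0741,-0.0002,0.0309,0.0002,-0.0282,0.0005,85
--
-0.0723,-0.0001,0.0351,0.0002,-0.0282,0.0006,85,
-0.0702,0.0001,0.0391,0.0002,-0.0282,0.0005,85,
-0.0679,0.0001,0.0429,0.0001,-0.0283,0.0006,85
--
```

>>> {"fn": "send_rows", "kwargs": {"steps": [-0.079, 0, 0.0135, 0, -0.0282, 0, 85, -0.078, 0, 0.018, 0, -0.0282, 0, 85, -0.077, 0, 0.0224, 0, -0.0282, 0, 85, -0.076, 0, 0.0267, 0, -0.0282, 0, 85, -0.074, 0, 0.031, 0, -0.0282, 0, 85]}}

```text
clock: 5.0
eef_pos: [0.4914, -0.1658, 0.149]
tcp_rot: [[0.18, 0.982, -0.052], [0.943, -0.187, -0.276], [-0.281, 0.0, -0.96]]
contact_force: [0.2, -0.0, -0.7]
grip_width: 0.085
finger_force: 0.0
```

>>> {"fn": "send_rows", "kwargs": {"steps": [-0.072, 0, 0.035, 0, -0.0282, 0, 85, -0.07, 0, 0.039, 0, -0.0282, 0, 85, -0.068, 0, 0.043, 0, -0.0282, 0, 85, 0, 0, 0, 0, 0, 0, 85]}}

```text
clock: 5.4
eef_pos: [0.4725, -0.2593, 0.1315]
tcp_rot: [[0.169, 0.982, -0.085], [0.883, -0.189, -0.429], [-0.438, -0.002, -0.899]]
contact_force: [0.3, 0.4, -0.8]
grip_width: 0.0851
finger_force: 0.0
```

```bash
python3 - <<'E'
from h import *
P,R=lidgrip(); plan(P,R,4,85)
E
```

```text
0.0034,0.0005,0.035,-0.0001,0.0004,0.0003,85,
0.0034,0.0005,0.035,-0.0002,0.0004,0.0003,85,
0.0033,0.0004,0.035,-0.0001,0.0003,0.0003,85,
0.0033,0.0004,0.035,-0.0002,0.0004,0.0003,85
--
```

>>> {"fn": "send_rows", "kwargs": {"steps": [0.0034, 0.0005, 0.035, 0, 0, 0, 85, 0.0034, 0.0005, 0.035, 0, 0, 0, 85, 0.0034, 0.0005, 0.035, 0, 0, 0, 85, 0.0034, 0.0005, 0.035, 0, 0, 0, 85, 0, 0, 0, 0, 0, 0, 85], "newtons": 50}}

```text
clock: 5.9
eef_pos: [0.4703, -0.2764, 0.0785]
tcp_rot: [[0.168, 0.982, -0.084], [0.885, -0.187, -0.427], [-0.435, -0.002, -0.9]]
contact_force: [0.3, 0.0, -0.4]
grip_width: 0.0848
finger_force: 0.0
```

>>> {"fn": "send_rows", "kwargs": {"steps": [0, 0, 0, 0, 0, 0, 50, 0, 0, 0, 0, 0, 0, 50, 0, 0, 0, 0, 0, 0, 50, 0, 0, 0, 0, 0, 0, 50, 0, 0, 0, 0, 0, 0, 50]}}

```text
clock: 6.4
eef_pos: [0.4717, -0.2767, 0.0808]
tcp_rot: [[0.169, 0.982, -0.08], [0.884, -0.187, -0.429], [-0.436, 0.001, -0.9]]
contact_force: [-0.3, 1.1, 6.1]
grip_width: 0.0599
finger_force: 53.7
```

```bash
python3 - <<'E'
from h import *
s=ctrl.observe(); P,R=lidgrip(); print((s['eef_pos']-P)@R)
p=np.array(s['eef_pos']); plan(p+[0,0,.09]+U*.02,R,5,50)
d=shot('side','side2'); cv2.imwrite('pics/s2.png',np.clip(cv2.resize(d['image'][140:360,200:400][...,::-1],None,fx=2.7,fy=2.7,interpolation=cv2.INTER_CUBIC)*1.5,0,255).astype('u1'))
E
```

```text
[ 0.00130155  0.00186017 -0.00292308]
-0.0286,0,-0.0361,0.0003,0.0002,0.0003,50,
-0.0286,0,-0.0361,0.0003,0.0002,0.0003,50,
-0.0286,0,-0.0362,0.0003,0.0001,0.0003,50,
-0.0286,0,-0.0362,0.0004,0.0002,0.0003,50,
-0.0287,0.0001,-0.0361,0.0003,0.0001,0.0004,50
--
```

View pics/s2.png

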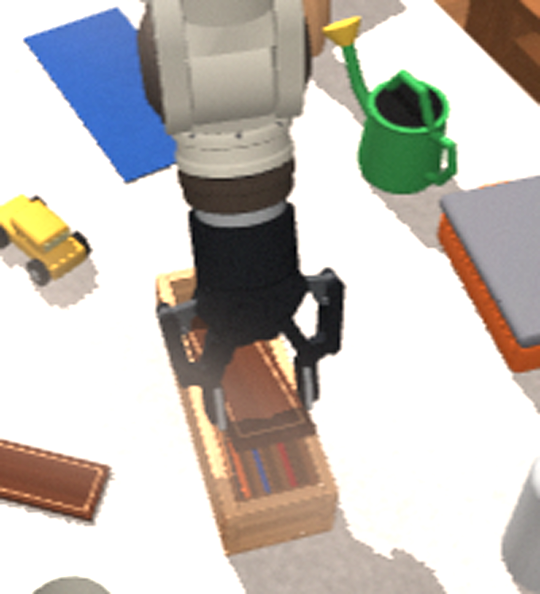

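The fingers straddle the raised end of the lid and are closed on its sides with 54 N. Lifting now.

>>> {"fn": "send_rows", "kwargs": {"steps": [-0.014, 0, -0.018, 0, 0, 0, 50, -0.0286, 0, -0.036, 0, 0, 0, 50, -0.0286, 0, -0.036, 0, 0, 0, 50, -0.0286, 0, -0.036, 0, 0, 0, 50, -0.0286, 0, -0.036, 0, 0, 0, 50]}}

```text
clock: 6.95
eef_pos: [0.4676, -0.2944, 0.1615]
tcp_rot: [[0.168, 0.982, -0.082], [0.884, -0.187, -0.428], [-0.436, -0.0, -0.9]]
contact_force: [1.1, -0.4, -1.0]
grip_width: 0.06
finger_force: 53.9
```

>>> {"fn": "send_rows", "kwargs": {"steps": [-0.04, 0, -0.08, 0, 0, 0, 50, -0.04, 0, -0.08, 0, 0, 0, 50, 0, 0, 0, 0, 0, 0, 50]}}

```text
clock: 7.25
eef_pos: [0.4688, -0.2958, 0.2377]
tcp_rot: [[0.171, 0.982, -0.076], [0.883, -0.187, -0.431], [-0.437, 0.007, -0.899]]
contact_force: [0.7, 0.1, -1.3]
grip_width: 0.0597
finger_force: 54.1
```

```bash
python3 - <<'E'
from h import *
d=shot('side','side3'); cv2.imwrite('pics/s3.png',np.clip(cv2.resize(d['image'][90:350,190:400][...,::-1],None,fx=2.3,fy=2.3,interpolation=cv2.INTER_CUBIC)*1.5,0,255).astype('u1'))
s=ctrl.observe(); print(s['eef_pos'],s['contact_force'],s['torque'],s['grip_width'])
E
```

```text
[ 0.4683698  -0.29551184  0.2348296 ] [ 0.5749563  -0.08348243 -1.11725456] [ 0.4154873  -0.06499458 -0.02699262] 0.05939619564954001
```

View pics/s3.png

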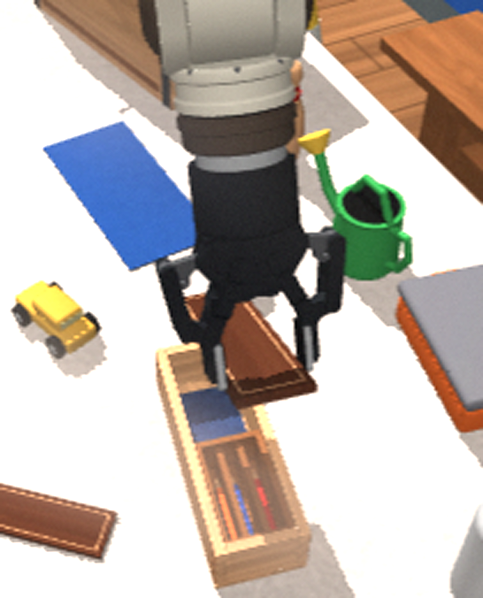

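The lid is clear of the box and held, and the empty half's blue felt shows at +y. I'll measure the lid relative to the tool.

```bash
python3 - <<'E'
from h import *
s=ctrl.observe(); p=np.array(s['eef_pos']); R=np.array(s['tcp_rot'])
for n in('side','top'):
    d=load('side') if n=='side' else shot('top','top3')
    vv,uu=np.mgrid[0:420,0:560]; uv=np.c_[uu.ravel(),vv.ravel()]
    z=d['range_z'].ravel(); Q=(np.array(d['eye'])+rays(d,uv)*z[:,None]-p)@R
    col=d['image'].reshape(-1,3).astype(int); brown=(col[:,0]>col[:,2]*1.25)
    m=(z>0)&(Q[:,0]>-.06)&(Q[:,0]<.15)&(np.abs(Q[:,1])<.024)&(Q[:,2]>-.03)&(Q[:,2]<.012)&brown
    print(n,m.sum())
    if m.sum()<20: continue
    A=np.c_[Q[m,0],Q[m,1],np.ones(m.sum())]; w=np.ones(m.sum(),bool)
    for _ in range(5):
        k=np.linalg.lstsq(A[w],Q[m,2][w],rcond=None)[0]; r=Q[m,2]-A@k; w=np.abs(r)<.003
    print(k.round(4),w.sum(),r[w].std(),'x range',np.percentile(Q[m,0][w],[0,1,99,100]).round(4))
E
```

```text
side 973
[ 0.0025 -0.002  -0.0107] 906 0.0006943244737008252 x range [-0.0373 -0.0356  0.1436  0.1497]
top 166
[ 0.0065  0.0088 -0.0096] 135 0.001487063886037547 x range [-0.0321 -0.0319 -0.0061 -0.0055]
```

```bash
python3 - <<'E'
from h import *
plan([.557,.1347,.08],ang(.0658),10,50)
E
```

```text
0.1154,0.0017,-0.0135,-0.0028,0.0224,-0.0125,50,
0.1158,0.0047,-0.0083,-0.0028,0.0224,-0.0125,50,
0.1159,0.0076,-0.003,-0.0028,0.0225,-0.0125,50,
0.1157,0.0105,0.0022,-0.0028,0.0224,-0.0125,50,
0.1152,0.0134,0.0075,-0.0028,0.0225,-0.0125,50
--
0.1144,0.0162,0.0127,-0.0028,0.0224,-0.0125,50,
0.1133,0.019,0.0179,-0.0028,0.0225,-0.0125,50,
0.1118,0.0217,0.0231,-0.0028,0.0224,-0.0125,50,
0.1101,0.0243,0.0282,-0.0028,0.0225,-0.0125,50,
0.1082,0.0269,0.0333,-0.0028,0.0224,-0.0124,50
--
```

>>> {"fn": "send_rows", "kwargs": {"steps": [0.06, 0.002, -0.01, -0.0028, 0.0224, -0.0125, 50, 0.09, 0.004, -0.006, -0.0028, 0.0224, -0.0125, 50, 0.1, 0.007, -0.002, -0.0028, 0.0225, -0.0125, 50, 0.1, 0.01, 0.002, -0.0028, 0.0224, -0.0125, 50, 0.1, 0.013, 0.006, -0.0028, 0.0225, -0.0125, 50]}}

```text
clock: 7.85
eef_pos: [0.5033, -0.1261, 0.1714]
tcp_rot: [[0.055, 0.998, -0.031], [0.974, -0.06, -0.22], [-0.221, -0.018, -0.975]]
contact_force: [0.2, -0.6, -0.5]
grip_width: 0.0596
finger_force: 54.1
```

```bash
python3 - <<'E'
from h import *
plan([.557,.1347,.08],ang(.0658),8,50)
E
```

```text
0.0866,0.0124,0.0094,-0.002,0.0139,-0.0077,50,
0.0861,0.0136,0.0119,-0.002,0.0139,-0.0077,50,
0.0855,0.0149,0.0143,-0.002,0.0139,-0.0077,50,
0.0848,0.0162,0.0167,-0.002,0.0139,-0.0077,50,
0.0841,0.0174,0.0191,-0.002,0.0138,-0.0077,50
--
0.0833,0.0186,0.0215,-0.0019,0.0139,-0.0078,50,
0.0823,0.0198,0.0239,-0.002,0.0138,-0.0077,50,
0.0813,0.0209,0.0263,-0.0019,0.0139,-0.0078,50
--
```

>>> {"fn": "send_rows", "kwargs": {"steps": [0.087, 0.0124, 0.005, -0.002, 0.0139, -0.0077, 50, 0.086, 0.0136, 0.008, -0.002, 0.0139, -0.0077, 50, 0.0855, 0.015, 0.012, -0.002, 0.0139, -0.0077, 50, 0.085, 0.016, 0.0167, -0.002, 0.0139, -0.0077, 50, 0.084, 0.0174, 0.019, -0.002, 0.0138, -0.0077, 50]}}

```text
clock: 8.35
eef_pos: [0.5371, 0.0375, 0.1181]
tcp_rot: [[-0.02, 1.0, -0.008], [0.996, 0.019, -0.085], [-0.085, -0.01, -0.996]]
contact_force: [0.6, 0.3, -0.8]
grip_width: 0.0599
finger_force: 54.1
```

>>> {"fn": "send_rows", "kwargs": {"steps": [0.083, 0.0186, 0.0215, -0.002, 0.0139, -0.0078, 50, 0.08, 0.02, 0.024, -0.002, 0.0138, -0.0077, 50, 0.05, 0.0209, 0.0263, -0.002, 0.0139, -0.0078, 50, 0, 0, 0, 0, 0, 0, 50]}}

```text
clock: 8.75
eef_pos: [0.558, 0.1216, 0.083]
tcp_rot: [[-0.067, 0.998, -0.001], [0.998, 0.067, -0.002], [-0.002, -0.001, -1.0]]
contact_force: [0.2, -1.1, -0.8]
grip_width: 0.0599
finger_force: 54.1
```

```bash
python3 - <<'E'
from h import *
s=ctrl.observe(); p=np.array(s['eef_pos']); R=np.array(s['tcp_rot'])
d=shot('side','side4'); vv,uu=np.mgrid[0:420,0:560]; uv=np.c_[uu.ravel(),vv.ravel()]
z=d['range_z'].ravel(); W=np.array(d['eye'])+rays(d,uv)*z[:,None]; Q=(W-p)@R
col=d['image'].reshape(-1,3).astype(int); brown=(col[:,0]>col[:,2]*1.25)
m=(z>0)&(Q[:,0]>-.06)&(Q[:,0]<.2)&(np.abs(Q[:,1])<.035)&(Q[:,2]>-.03)&(Q[:,2]<.012)&brown
A=np.c_[Q[m,0],Q[m,1],np.ones(m.sum())]; w=np.ones(m.sum(),bool)
for _ in range(5):
    k=np.linalg.lstsq(A[w],Q[m,2][w],rcond=None)[0]; r=Q[m,2]-A@k; w=np.abs(r)<.003
print(k.round(4),w.sum(),'x range',np.percentile(Q[m,0][w],[0,1,99,100]).round(4))
plan([.557,.1347,.010],ang(.0658),4,50)
E
```

```text
[ 0.0038  0.0069 -0.0086] 612 x range [-0.0364 -0.0348  0.1741  0.1781]
0.0091,-0,0.0464,-0.0001,0.0004,0.0001,50,
0.009,-0.0001,0.0464,-0,0.0004,0,50,
0.009,-0,0.0463,-0.0001,0.0004,0.0001,50,
0.009,-0.0001,0.0464,-0,0.0003,0,50
--
```

>>> {"fn": "send_rows", "kwargs": {"steps": [0.009, 0, 0.046, 0, 0, 0, 50, 0.009, 0, 0.046, 0, 0, 0, 50, 0.009, 0, 0.046, 0, 0, 0, 50, 0.009, 0, 0.036, 0, 0, 0, 50, 0, 0, 0, 0, 0, 0, 50]}}

```text
clock: 9.3
eef_pos: [0.5569, 0.1338, 0.0145]
tcp_rot: [[-0.065, 0.998, -0.0], [0.998, 0.065, -0.003], [-0.003, -0.001, -1.0]]
contact_force: [-0.1, 0.4, -0.7]
grip_width: 0.06
finger_force: 54.1
```

>>> {"fn": "send_rows", "kwargs": {"steps": [0, 0, 0.008, 0, 0, 0, 50, 0, 0, 0.008, 0, 0, 0, 50, 0, 0, 0, 0, 0, 0, 50]}}

```text
clock: 9.6
eef_pos: [0.5584, 0.1344, 0.0104]
tcp_rot: [[-0.065, 0.998, 0.003], [0.998, 0.065, -0.002], [-0.002, 0.003, -1.0]]
contact_force: [-0.3, -0.4, -0.9]
grip_width: 0.0599
finger_force: 54.1
```

>>> {"fn": "send_rows", "kwargs": {"steps": [0, 0, 0.006, 0, 0, 0, 50, 0, 0, 0.006, 0, 0, 0, 50, 0, 0, 0, 0, 0, 0, 50]}}

```text
clock: 9.9
eef_pos: [0.558, 0.1345, 0.0051]
tcp_rot: [[-0.065, 0.998, 0.003], [0.998, 0.065, -0.002], [-0.003, 0.002, -1.0]]
contact_force: [0.3, 0.1, -0.7]
grip_width: 0.0595
finger_force: 54.1
```

>>> {"fn": "send_rows", "kwargs": {"steps": [0, 0, 0.003, 0, 0, 0, 50, 0, 0, 0, 0, 0, 0, 50]}}

```text
clock: 10.1
eef_pos: [0.5581, 0.1345, 0.004]
tcp_rot: [[-0.065, 0.998, 0.003], [0.998, 0.065, -0.002], [-0.002, 0.003, -1.0]]
contact_force: [-0.2, 0.4, -1.0]
grip_width: 0.0593
finger_force: 54.1
```

>>> {"fn": "send_rows", "kwargs": {"steps": [0, 0, 0.004, 0, 0, 0, 50, 0, 0, 0, 0, 0, 0, 50]}}

```text
clock: 10.3
eef_pos: [0.5582, 0.1346, 0.0025]
tcp_rot: [[-0.065, 0.998, 0.003], [0.998, 0.065, -0.002], [-0.002, 0.003, -1.0]]
contact_force: [-0.1, -0.8, -0.8]
grip_width: 0.0598
finger_force: 54.1
```

>>> {"fn": "send_rows", "kwargs": {"steps": [0, 0, 0.004, 0, 0, 0, 50, 0, 0, 0, 0, 0, 0, 50]}}

```text
clock: 10.5
eef_pos: [0.5583, 0.1346, 0.0022]
tcp_rot: [[-0.065, 0.998, 0.004], [0.998, 0.065, -0.002], [-0.002, 0.003, -1.0]]
contact_force: [-5.0, -1.1, 10.6]
grip_width: 0.0596
finger_force: 55.5
```

Contact at 10 N, so the lid is down. Releasing slowly.

>>> {"fn": "send_rows", "kwargs": {"steps": [0, 0, -0.001, 0, 0, 0, 64, 0, 0, 0, 0, 0, 0, 68, 0, 0, 0, 0, 0, 0, 76, 0, 0, 0, 0, 0, 0, 80, 0, 0, 0, 0, 0, 0, 82]}}

```text
clock: 11.0
eef_pos: [0.5581, 0.1346, 0.0012]
tcp_rot: [[-0.065, 0.998, 0.003], [0.998, 0.065, -0.002], [-0.002, 0.002, -1.0]]
contact_force: [-0.6, 0.7, 0.2]
grip_width: 0.0818
finger_force: 0.0
```

>>> {"fn": "send_rows", "kwargs": {"steps": [0, 0, -0.03, 0, 0, 0, 82, 0, 0, -0.08, 0, 0, 0, 82, 0, 0, -0.11, 0, 0, 0, 82, -0.1, 0, -0.11, 0, 0, 0, 82, -0.1, 0, 0, 0, 0, 0, 82]}}

```text
clock: 11.5
eef_pos: [0.565, 0.0618, 0.1335]
tcp_rot: [[-0.068, 0.998, 0.012], [0.998, 0.068, -0.001], [-0.002, 0.012, -1.0]]
contact_force: [0.4, 0.2, 0.1]
grip_width: 0.0813
finger_force: 0.0
```

```bash
python3 - <<'E'
from h import *
s=ctrl.observe(); print(s['eef_pos'],s['clock'])
d=shot('top','top5'); e=shot('side','side5')
a=cv2.resize(d['image'][160:280,140:400][...,::-1],None,fx=3,fy=3,interpolation=cv2.INTER_CUBIC)
cv2.imwrite('pics/t5.png',np.clip(a*1.5,0,255).astype('u1'))
for n,d in(('top',d),('side',e)):
    vv,uu=np.mgrid[0:420,0:560]; uv=np.c_[uu.ravel(),vv.ravel()]; z=d['range_z'].ravel(); W=np.array(d['eye'])+rays(d,uv)*z[:,None]
    col=d['image'].reshape(-1,3).astype(int); c=col
    m=(z>0)&(np.abs(W[:,0]-.552)<.06)&(np.abs(W[:,1]-.204)<.13)&(c[:,0]>c[:,2]*1.2)&(W[:,2]<.03)
    r=cv2.minAreaRect((W[m,:2]*1000).astype(np.float32)); k=np.linalg.lstsq(np.c_[W[m,:2],np.ones(m.sum())],W[m,2],rcond=None)[0]
    print(n,'lid',r,'z',np.median(W[m,2]),k.round(4))
    g=(z>0)&(np.hypot(W[:,0]-.607,W[:,1]+.001)<.05)&(W[:,2]>.030)&(W[:,2]<.042)
    print(' yoyo',cv2.minEnclosingCircle((W[g,:2]*1000).astype(np.float32)),W[g].mean(0))
    red=g&(c[:,0]>2*c[:,1])&(c[:,0]>80); print(' red',red.sum(),W[red].mean(0) if red.any() else '')
E
```

```text
[0.56500242 0.06182657 0.13351392] 11.5
top lid ((550.1763916015625, 260.1578369140625), (61.87995910644531, 105.0627670288086), 4.523789882659912) z 0.01206040357078031 [-0.0049 -0.0036  0.0156]
 yoyo ((608.1318969726562, -1.9849737882614136), 26.614885330200195) [ 0.60774382 -0.00175602  0.03607179]
 red 42 [ 6.07313677e-01 -4.75272517e-04  3.71433966e-02]
side lid ((553.1909790039062, 203.82513427734375), (61.59597396850586, 211.70217895507812), 4.1094160079956055) z 0.010971990908447637 [0.0029 0.0018 0.0089]
 yoyo ((606.357177734375, -3.943819999694824), 27.488872528076172) [ 0.60658812 -0.00669698  0.03497118]
 red 46 [ 0.60814494 -0.00227788  0.03607099]
```

View pics/t5.png

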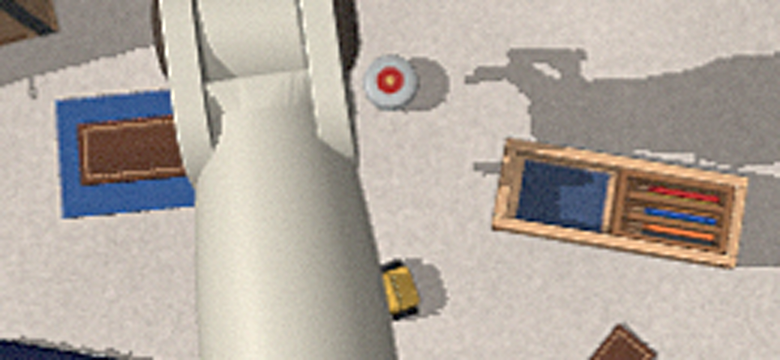

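Lid lies flat and lengthways on the mat (centre 553,204 mm, top z≈11 mm). The yo-yo is at (608,−1.5) mm, and in the crop its spot is at (390,80) and the felt is on the left half of the box.

```bash
python3 - <<'E'
from h import *
print(ctrl.observe()['joint_pos'])
plan([.6077,-.0015,.09],ang(1.379),10,85)
E
```

```text
[ 1.04562028e-01  1.05622688e-01 -9.48094560e-04  1.45813443e+00
 -3.58090859e-03  1.61327374e+00]
-0.0155,0.01,0.0099,0.0002,0.0003,-0.0658,85,
-0.0167,0.0079,0.0099,0.0001,0.0003,-0.0659,85,
-0.0176,0.0056,0.0099,0.0002,0.0004,-0.0658,85,
-0.0182,0.0033,0.0099,0.0001,0.0003,-0.0659,85,
-0.0185,0.0009,0.0098,0.0002,0.0004,-0.0658,85
--
-0.0185,-0.0016,0.0098,0.0001,0.0003,-0.0659,85,
-0.0181,-0.004,0.0098,0.0002,0.0004,-0.0658,85,
-0.0174,-0.0063,0.0098,0.0001,0.0003,-0.0659,85,
-0.0164,-0.0086,0.0099,0.0002,0.0004,-0.0658,85,
-0.0152,-0.0106,0.0098,0.0001,0.0003,-0.0659,85
--
```

>>> {"fn": "send_rows", "kwargs": {"steps": [-0.0155, 0.01, 0.01, 0, 0.0003, -0.066, 85, -0.0167, 0.008, 0.01, 0, 0.0003, -0.066, 85, -0.0176, 0.0056, 0.01, 0, 0.0003, -0.066, 85, -0.018, 0.0033, 0.01, 0, 0.0003, -0.066, 85, -0.0185, 0.001, 0.01, 0, 0.0003, -0.066, 85]}}

```text
clock: 12.1
eef_pos: [0.5848, 0.0319, 0.1069]
tcp_rot: [[-0.667, 0.745, 0.002], [0.745, 0.667, 0.001], [-0.001, 0.002, -1.0]]
contact_force: [0.1, 0.8, 0.5]
grip_width: 0.0851
finger_force: 0.0
```

>>> {"fn": "send_rows", "kwargs": {"steps": [-0.0185, -0.0016, 0.01, 0, 0.0003, -0.066, 85, -0.018, -0.004, 0.01, 0, 0.0003, -0.066, 85, -0.0174, -0.0063, 0.01, 0, 0.0003, -0.066, 85, -0.0164, -0.0086, 0.01, 0, 0.0003, -0.066, 85, -0.0152, -0.0106, 0.01, 0, 0.0003, -0.066, 85]}}

```text
clock: 12.6
eef_pos: [0.607, 0.0023, 0.0869]
tcp_rot: [[-0.984, 0.179, -0.001], [0.179, 0.984, 0.002], [0.001, 0.002, -1.0]]
contact_force: [-0.2, -0.6, -0.1]
grip_width: 0.0853
finger_force: 0.0
```

```bash
python3 - <<'E'
from h import *
plan([.6077,-.0015,.002],ang(1.379),4,85)
E
```

```text
-0.0009,-0.0023,0.053,0.0002,-0.0002,0.0015,85,
-0.0009,-0.0023,0.053,0.0002,-0.0001,0.0015,85,
-0.0009,-0.0023,0.0531,0.0003,-0.0002,0.0014,85,
-0.0008,-0.0023,0.053,0.0002,-0.0001,0.0015,85
--
```

>>> {"fn": "send_rows", "kwargs": {"steps": [-0.001, -0.0023, 0.053, 0, 0, 0.0015, 85, -0.001, -0.0023, 0.053, 0, 0, 0.0015, 85, -0.001, -0.0023, 0.053, 0, 0, 0.0015, 85, -0.001, -0.0023, 0.053, 0, 0, 0.0015, 85, 0, 0, 0, 0, 0, 0, 85]}}

```text
clock: 13.1
eef_pos: [0.6058, -0.0014, -0.001]
tcp_rot: [[-0.98, 0.196, -0.006], [0.196, 0.981, 0.002], [0.006, 0.001, -1.0]]
contact_force: [-0.3, -0.6, -0.3]
grip_width: 0.0849
finger_force: 0.0
```

>>> {"fn": "send_rows", "kwargs": {"steps": [0, 0, -0.003, 0, 0, 0, 45, 0, 0, 0, 0, 0, 0, 45, 0, 0, 0, 0, 0, 0, 45, 0, 0, 0, 0, 0, 0, 45, 0, 0, 0, 0, 0, 0, 45], "newtons": 50}}

```text
clock: 13.6
eef_pos: [0.6089, -0.0015, 0.0052]
tcp_rot: [[-0.981, 0.196, 0.002], [0.196, 0.981, 0.002], [-0.002, 0.002, -1.0]]
contact_force: [-0.1, 0.2, 6.4]
grip_width: 0.0515
finger_force: 52.5
```

```bash
python3 - <<'E'
from h import *
s=ctrl.observe(); p=np.array(s['eef_pos']); print(p,s['contact_force'],s['grip_width'],s['finger_force'])
T=C-.055*U; print('target',T)
q,R=plan([p[0],p[1],p[2]+.12],ang(1.379),4,45)
plan([T[0],T[1],.12],ang(1.379),6,45,(q,R))
E
```

```text
[ 0.60888311 -0.00150939  0.0051783 ] [-0.13512691  0.17496967  6.43956053] 0.051541142232100164 52.4790875405597
target [ 0.49150623 -0.16501279  0.        ]
-0.0001,0.0002,-0.075,0.0003,0.0002,-0.0007,45,
-0.0001,0.0001,-0.075,0.0003,0.0002,-0.0007,45,
-0.0001,0.0001,-0.075,0.0003,0.0003,-0.0007,45,
-0.0001,0.0001,-0.075,0.0003,0.0002,-0.0008,45
--
0.035,-0.0762,0.0022,0,0,0,45,
0.035,-0.0762,0.0021,0,0,0,45,
0.0351,-0.0762,0.0022,0,0,0,45,
0.035,-0.0762,0.0021,0,0,0,45,
0.0351,-0.0762,0.0022,0,0,0,45
--
0.035,-0.0762,0.0021,0,0,0,45
--
```

>>> {"fn": "send_rows", "kwargs": {"steps": [0, 0, -0.04, 0, 0, 0, 45, 0, 0, -0.075, 0, 0, 0, 45, 0, 0, -0.075, 0, 0, 0, 45, 0, 0, -0.075, 0, 0, 0, 45, 0.02, -0.05, -0.03, 0, 0, 0, 45]}}

```text
clock: 14.1
eef_pos: [0.5979, -0.0188, 0.1258]
tcp_rot: [[-0.981, 0.194, 0.005], [0.194, 0.981, 0.002], [-0.004, 0.003, -1.0]]
contact_force: [-0.1, -0.6, -0.8]
grip_width: 0.0522
finger_force: 52.4
```

```bash
python3 - <<'E'
from h import *
T=C-.055*U; plan([T[0],T[1],.115],ang(1.379),5,45)
E
```

```text
0.038,-0.0821,0.005,0.0003,0.0004,-0.0004,45,
0.038,-0.082,0.0051,0.0003,0.0004,-0.0004,45,
0.0381,-0.082,0.0051,0.0003,0.0005,-0.0004,45,
0.0382,-0.082,0.0053,0.0003,0.0004,-0.0004,45,
0.0382,-0.0819,0.0053,0.0003,0.0005,-0.0004,45
--
```

>>> {"fn": "send_rows", "kwargs": {"steps": [0.038, -0.082, 0.005, 0, 0, 0, 45, 0.038, -0.082, 0.005, 0, 0, 0, 45, 0.038, -0.082, 0.005, 0, 0, 0, 45, 0.038, -0.082, 0.005, 0, 0, 0, 45, 0.03, -0.06, 0.005, 0, 0, 0, 45]}}

```text
clock: 14.6
eef_pos: [0.4931, -0.1592, 0.1124]
tcp_rot: [[-0.98, 0.197, 0.0], [0.197, 0.98, 0.001], [-0.0, 0.001, -1.0]]
contact_force: [-0.3, 0.2, -0.6]
grip_width: 0.0518
finger_force: 52.4
```

>>> {"fn": "send_rows", "kwargs": {"steps": [0, 0, 0, 0, 0, 0, 45, 0, 0, 0, 0, 0, 0, 45]}}

```text
clock: 14.8
eef_pos: [0.4943, -0.1582, 0.1122]
tcp_rot: [[-0.98, 0.198, 0.001], [0.198, 0.98, 0.002], [-0.0, 0.002, -1.0]]
contact_force: [0.9, 0.8, -0.6]
grip_width: 0.0521
finger_force: 52.4
```

```bash
python3 - <<'E'
from h import *
s=ctrl.observe(); p=np.array(s['eef_pos']); R=np.array(s['tcp_rot'])
T=C-.055*U; print(p,s['contact_force']); plan([T[0],T[1],.045],ang(1.379),4,45)
t=shot('top','t6')
d=shot('side','side6'); cv2.imwrite('pics/s6.png',np.clip(cv2.resize(d['image'][150:350,200:400][...,::-1],None,fx=3,fy=3,interpolation=cv2.INTER_CUBIC)*1.5,0,255).astype('u1'))
E
```

```text
[ 0.49429946 -0.15818772  0.11219067] [ 0.92527108  0.83606433 -0.56392313]
0.0009,-0.0046,0.042,0.0002,0.0001,-0.0009,45,
0.0009,-0.0046,0.042,0.0002,0,-0.0009,45,
0.0009,-0.0046,0.042,0.0002,0.0001,-0.0009,45,
0.0009,-0.0045,0.042,0.0003,0,-0.0009,45
--
```

View pics/s6.png

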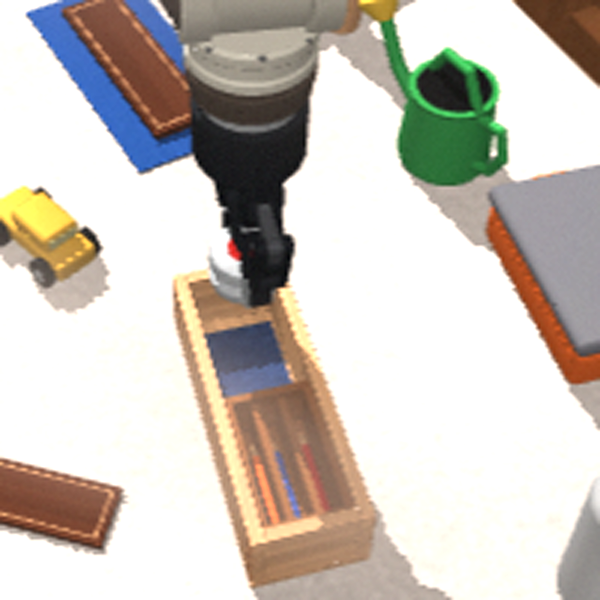

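The yo-yo is held level above the empty half. Lowering now.

>>> {"fn": "send_rows", "kwargs": {"steps": [0.0015, -0.007, 0.02, 0, 0, -0.001, 45, 0.0015, -0.007, 0.02, 0, 0, -0.001, 45, 0.0005, -0.003, 0.04, 0, 0, -0.001, 45, 0, 0, 0.045, 0, 0, 0, 45, 0, 0, 0, 0, 0, 0, 45]}}

```text
clock: 15.4
eef_pos: [0.4898, -0.1634, 0.0576]
tcp_rot: [[-0.982, 0.19, -0.005], [0.19, 0.982, 0.003], [0.006, 0.002, -1.0]]
contact_force: [0.2, 0.5, -0.6]
grip_width: 0.0522
finger_force: 52.4
```

>>> {"fn": "send_rows", "kwargs": {"steps": [-0.001, -0.003, 0.03, 0, 0, 0, 45, 0, 0, 0.03, 0, 0, 0, 45, 0, 0, 0.025, 0, 0, 0, 45, 0, 0, 0, 0, 0, 0, 45]}}

```text
clock: 15.8
eef_pos: [0.4907, -0.165, 0.025]
tcp_rot: [[-0.982, 0.19, -0.003], [0.19, 0.982, 0.003], [0.004, 0.002, -1.0]]
contact_force: [-0.2, -0.0, -1.2]
grip_width: 0.0518
finger_force: 52.4
```

>>> {"fn": "send_rows", "kwargs": {"steps": [0, 0, 0.005, 0, 0, 0, 45, 0, 0, 0.005, 0, 0, 0, 45, 0, 0, 0, 0, 0, 0, 45]}}

```text
clock: 16.1
eef_pos: [0.4917, -0.1653, 0.0229]
tcp_rot: [[-0.982, 0.191, -0.001], [0.191, 0.982, 0.002], [0.001, 0.002, -1.0]]
contact_force: [0.2, 0.0, -0.2]
grip_width: 0.0515
finger_force: 52.4
```

>>> {"fn": "send_rows", "kwargs": {"steps": [0, 0, 0.007, 0, 0, 0, 45, 0, 0, 0.007, 0, 0, 0, 45, 0, 0, 0, 0, 0, 0, 45]}}

```text
clock: 16.4
eef_pos: [0.4913, -0.1652, 0.0167]
tcp_rot: [[-0.982, 0.191, -0.001], [0.191, 0.982, 0.002], [0.002, 0.002, -1.0]]
contact_force: [1.1, -0.9, -0.5]
grip_width: 0.0517
finger_force: 52.4
```

>>> {"fn": "send_rows", "kwargs": {"steps": [0, 0, 0.004, 0, 0, 0, 45, 0, 0, 0, 0, 0, 0, 45]}}

```text
clock: 16.6
eef_pos: [0.4915, -0.1652, 0.0154]
tcp_rot: [[-0.982, 0.19, -0.001], [0.19, 0.982, 0.002], [0.001, 0.002, -1.0]]
contact_force: [0.5, 0.4, -0.8]
grip_width: 0.0515
finger_force: 52.4
```

>>> {"fn": "send_rows", "kwargs": {"steps": [0, 0, 0.004, 0, 0, 0, 45, 0, 0, 0, 0, 0, 0, 45]}}

```text
clock: 16.8
eef_pos: [0.4918, -0.1653, 0.0145]
tcp_rot: [[-0.982, 0.19, -0.0], [0.19, 0.982, 0.002], [0.001, 0.002, -1.0]]
contact_force: [-0.8, 0.5, 2.7]
grip_width: 0.0518
finger_force: 53.7
```

>>> {"fn": "send_rows", "kwargs": {"steps": [0, 0, 0.004, 0, 0, 0, 45, 0, 0, 0, 0, 0, 0, 45]}}

```text
clock: 17.0
eef_pos: [0.492, -0.1652, 0.014]
tcp_rot: [[-0.982, 0.19, 0.001], [0.19, 0.982, 0.002], [-0.0, 0.002, -1.0]]
contact_force: [-7.0, 1.3, 14.3]
grip_width: 0.052
finger_force: 57.6
```

On the felt. I'm easing off and opening a little, within the end clearance.

>>> {"fn": "send_rows", "kwargs": {"steps": [0, 0, -0.003, 0, 0, 0, 45, 0, 0, 0, 0, 0, 0, 54, 0, 0, 0, 0, 0, 0, 58, 0, 0, 0, 0, 0, 0, 62, 0, 0, 0, 0, 0, 0, 62]}}

```text
clock: 17.5
eef_pos: [0.4918, -0.1669, 0.0142]
tcp_rot: [[-0.981, 0.192, -0.0], [0.192, 0.981, -0.001], [-0.0, -0.001, -1.0]]
contact_force: [-3.2, -9.9, 6.1]
grip_width: 0.0615
finger_force: 4.9
```

>>> {"fn": "send_rows", "kwargs": {"steps": [0, 0, -0.02, 0, 0, 0, 62, 0, 0, -0.05, 0, 0, 0, 62, 0, 0, -0.09, 0, 0, 0, 62, 0, 0, -0.11, 0, 0, 0, 62, 0, 0, -0.11, 0, 0, 0, 62]}}

```text
clock: 18.0
eef_pos: [0.4913, -0.1652, 0.1669]
tcp_rot: [[-0.982, 0.19, -0.001], [0.19, 0.982, 0.002], [0.002, 0.002, -1.0]]
contact_force: [0.1, -0.1, -0.3]
grip_width: 0.062
finger_force: 0.0
```

>>> {"fn": "send_rows", "kwargs": {"steps": [0.1, 0, -0.05, 0, 0, 0, 62, 0.12, 0, -0.02, 0, 0, 0, 62, 0.12, 0, 0, 0, 0, 0, 62, 0.05, 0, 0, 0, 0, 0, 62, 0, 0, 0, 0, 0, 0, 62]}}

```text
clock: 18.5
eef_pos: [0.337, -0.1354, 0.1947]
tcp_rot: [[-0.982, 0.191, 0.001], [0.191, 0.982, 0.001], [-0.001, 0.002, -1.0]]
contact_force: [1.0, 0.0, 0.3]
grip_width: 0.0621
finger_force: 0.0
```

```bash
python3 - <<'E'
from h import *
V=np.array([-U[1],U[0],0])
print(ctrl.observe()['eef_pos'])
for n in('top','side'):
    d=shot(n,n+'7'); vv,uu=np.mgrid[0:420,0:560]; uv=np.c_[uu.ravel(),vv.ravel()]; z=d['range_z'].ravel(); W=np.array(d['eye'])+rays(d,uv)*z[:,None]; c=d['image'].reshape(-1,3).astype(int)
    Q=W-C; a=Q@U; b=Q@V
    g=(z>0)&(a>-.1)&(a<-.01)&(np.abs(b)<.03)
    y=g&(np.abs(W[:,2]-.044)<.006); k=np.linalg.lstsq(np.c_[a[y],b[y],np.ones(y.sum())],W[y,2],rcond=None)[0]
    print(n,'yoyo top',y.sum(),'a,b',cv2.minEnclosingCircle((np.c_[a,b][y]*1000).astype(np.float32)),np.median(W[y,2]),'tilt',k.round(3))
    m=(z>0)&(np.abs(W[:,0]-.552)<.06)&(np.abs(W[:,1]-.204)<.13)&(c[:,0]>c[:,2]*1.2)&(W[:,2]<.03)
    print(' lid',cv2.minAreaRect((W[m,:2]*1000).astype(np.float32)),np.median(W[m,2]))
E
```

```text
[ 0.33698512 -0.13541417  0.1946692 ]
top yoyo top 253 a,b ((-55.674137115478516, -0.4839721620082855), 26.632553100585938) 0.04388443256771035 tilt [-0.012  0.003  0.043]
 lid ((556.2462768554688, 191.93484497070312), (75.32666015625, 242.48448181152344), 8.448010444641113) 0.011954638234653148
side yoyo top 349 a,b ((-53.124778747558594, 0.5890883803367615), 26.751516342163086) 0.04311407074885709 tilt [-0.028 -0.002  0.042]
 lid ((553.7391967773438, 204.40814208984375), (62.3589973449707, 212.9150390625), 4.121275424957275) 0.011059369819729603
```

```bash
python3 -c "
from station import job
print(job.sign_off())"
```

```text
the job is handed in; nothing more can be done
None
```

The job is handed in at about 18.5 s: by the depth readings the lid lies flat and lengthways on the blue mat and the yo-yo lies flat on the felt in the box's empty half, and the arm touched nothing else.

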